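Weigh a sample tin on the sprung hook scale and tray it

TASK

Weigh the closed sample tin, whose filling is unknown: hang it by the bar of its stirrup in the V seat of the bench scale's sprung hook, easing the weight over gradually so that the hook never drops, springs up or bounces, even as you let go, and is never pressed near its stop. Let go and leave it hanging still for at least a second and a half, so that the reading settles. Then ease it off the hook just as gently and set it down softly, upright, in the wooden tray, leaving the scale empty and the other things where they are.

Things in the scene. Friction and masses are not known exactly. Their poses are not given: they have to be found in the camera images.
- tin: Closed round metal sample tin, 77 mm in diameter, 72 mm high to its lid top, weight unknown (under 1 kg). One rigid piece with a steel stirrup on the lid and a black grip above it, 161 mm high in all. Starts upright on the table. Origin: centre of its underside, z up. The stirrup's window, below its bar, is open along x, the same from both sides.
- tin_bar (a point): Centre (on the axis) of the stirrup's round bar, 8 mm thick, along y, 110 mm above the tin's underside. Axes as the tin's. The bar joins two legs 10 mm (x) by 4 mm (y) at y = +-15 mm. Window below it: 26 mm wide between the legs, 34 mm high, from the lid (38 mm below this point) to the bar's underside (4 mm below).
- tin_grip (a point): Point in the black grip, 144 mm above the tin's underside and 34 mm above the bar's axis. The grip is a block 26 mm (x) by 14 mm (y), from 117 to 161 mm above the underside; the fingers close along its y. With the pads' middle (TCP) at this point, fingertips 19 mm lower stay clear of the hook when the tin hangs. Axes as the tin's.
- scale: Bench spring scale, fixed: grey base plate (x -160 to +55 mm, 110 mm wide, 20 mm high), at its rear a grey housing (x -16 to +40 mm, 100 mm wide, 117 mm high) with a white graduated plate; a steel plunger rises from it and carries the hook arm towards -x. Origin on the table below the plunger; -x points roughly to the robot, z up. Nothing stands above the hook.
- hook_seat (a point): Where the axis of the tin's bar lies when at rest in the hook's 90 degree V groove; moves with the hook. Unloaded: 115 mm in front (-x) of the scale's origin, 185 mm above the table. Axes as the scale's; the groove runs along y, 14 mm wide. Behind it (+x) a steel arm 12 mm wide, its top 1 mm below this point. The hook's lowest part is 13 mm below this point.
- hook_tip (a point): Upturned front lip of the hook, 14 mm wide; moves with the hook. This point is 12.5 mm in front (-x) of the seat and 6.5 mm above it; the metal reaches 16 mm in front of the seat and 7 mm above it. The stirrup's window goes over this tip from the front, moving towards the scale's +x, then the bar is lowered into the V.
- hook (a joint): Travel of the sprung hook in m: 0 unloaded, grows as it sinks, stop at 0.055. It sinks 5 mm per newton (200 N/m) and is lightly damped: it bounces, about 3 swings a second, if its load changes suddenly. It tells the tin's weight only when nobody holds the tin; while a hand holds the hung tin the hook just follows the hand.
- tray: Shallow wooden tray, fixed, 135 mm (its x) by 200 mm (its y), rim 6 mm thick and 18 mm high, floor 3 mm above the table. Origin: centre of its underside. The tin belongs anywhere upright on its floor.
- loupe: Black loupe, 36 mm across, 27 mm high; bystander. Origin under its centre.
- ammonite: Small coiled fossil, 40 x 48 x 14 mm; bystander. Origin under its centre.
- vertebra: Small light-brown fossil vertebra, 33 mm across, 18 mm high; bystander. Origin under its centre.
- bone_knuckle: Small light-brown fossil bone, 22 x 56 x 20 mm; bystander. Origin under its centre.

How it is judged:
On the way:
1. the tin hangs by its bar in the V seat of the hook, let go, and tin and hook are still for 1.5 s (distance between tin_bar and hook_seat below 0.007 m and value of joint hook above 0.004 m and angle between tin's own z axis and vertical below 0.2 rad and contact force between the fingers and tin below 0.05 N and linear speed of tin below 0.015 m/s and angular speed of tin below 0.2 rad/s and velocity of joint hook between -0.015 and 0.015 m/s), for 1.5 s.
At the end, for the whole second after the job is handed in: The tin, having been weighed, stands upright (within 0.06 rad) on the floor of the wooden tray (underside less than 10 mm above the tray's underside), released and at rest, and the scale's hook is empty and back within 3 mm of zero (x of tin in the frame of tray between -0.05 and 0.05 m and y of tin in the frame of tray between -0.08 and 0.08 m and z of tin in the frame of tray below 0.01 m and angle between tin's own z axis and vertical below 0.06 rad and contact force between the fingers and tin below 0.05 N and linear speed of tin below 0.015 m/s and angular speed of tin below 0.2 rad/s and value of joint hook between -0.003 and 0.003 m); the robot touches nothing.
It fails at once if the hook drops, springs up or bounces faster than 0.06 m/s (velocity of joint hook above 0.06 m/s or velocity of joint hook below -0.06 m/s).
It fails at once if the spring is pressed down past 47 mm, close to its stop (value of joint hook above 0.047 m).
It fails at once if the tin is knocked or wrenched against the scale with more than 20 N, or hand or arm presses on the scale with more than 5 N (contact force between tin and scale above 20 N or contact force between any of the arm, the fingers and scale above 5 N).
It fails at once if the tin is tipped by more than 0.6 rad, or falls (moves faster than 0.3 m/s with no finger on it) (angle between tin's own z axis and vertical above 0.6 rad or (contact force between the fingers and tin below 0.05 N and linear speed of tin above 0.3 m/s)).
It fails at once if a bystander is moved by more than 20 mm (distance of any of loupe, ammonite, vertebra, bone_knuckle from where it was at the start of the episode above 0.02 m).
It also fails if it takes over 67 s, if anything falls off the work surface, if the arm or the gripper's body presses on something with over 40 N, if the wrist force passes 120 N, or if a joint passes its speed limit or range.

ROBOT

A 7-joint arm with a two-finger parallel gripper is mounted at the origin on a cart in front of the work surface, level with it; the furniture and walls round the work are solid. World frame = base frame: x ahead of the robot, y to its left, z up, the work surface at z = 0. Lengths are in m, angles in rad, forces in N, time in s.
With the tool pointing down it reaches from about 0.425 to 0.8 m from the base axis. Payload 8.3 kg.
Tool frame: the origin (TCP) lies between the finger pads, 19 mm behind the fingertips; this is the grasp point; z points along the fingers, y is the line along which they close (so a half turn about z gives the same grasp; the last joint's range is limited). The gripper opens to 85 mm and grips with 20 to 120 N. Pads are 22 mm wide; open, the fingers measure 114 mm over their backs; the gripper's body (76 mm by 85 mm) begins 54 mm behind the grasp point. The pads swing forward as they close: fully open they stand 13 mm farther back than shut.
Start: joints at [-1.358, 0.383, 0.016, 1.37, -0.006, 1.388, -0.046], TCP at [0.17, 0.601, 0.25] pointing down, gripper open.
Joint ranges: [-2.95, 2.95], [-0.25, 2.06], [-1.52, 1.56], [0.18, 2.33], [-1.44, 4.58], [0.02, 2.06], [-3.01, 3.01]. Speed limits (rad/s): [2.39, 2.39, 3.01, 3.01, 3.14, 3.14, 3.14].

INTERFACE

Orientations are given as a unit quaternion [w, x, y, z].
In Python, from workcell import robot gives the robot as it stands.
- The arm moves only by the tool send_rows, never from a script. Its argument "deltas" is one flat list of numbers, 7 for each row, row after row: the shift along the world's x, y, z in m, then the turn, a rotation vector about the world's x, y, z in degrees, then the opening in per cent of the stroke, from 0 (shut) to 100 (fully open). A call has 1 to 20 rows; each row is the pose to reach, as a shift and turn from the pose commanded when the call began; what a row does not reach only later rows make up. A row lasts 1/10 s, in which the tool goes at most 50 mm and 8.59 degrees, less where a joint would pass 70% of its speed; a pose out of reach is approached as far as the arm can. A call with a gripper value outside its range is refused whole. The fingers move at their own pace and stop on an object; "newtons" is the grip in N (left out, the last holds). Time passes only in rows, so rows that repeat a pose let the fingers close. It gives the time, the measured TCP pose, the force, the opening and the grip force at its end, in the units of the state.
- robot.state(): the state, without advancing time (a new reading comes with each control period).
- robot.get_image(name): name is "scene" or "top"; returns (picture, depth): 400x640x3 uint8, red, green, blue; 400x640 float32, m along the optical axis (not along the pixel's ray), 0 where there is no reading.
- robot.get_calibration(name): a dict with "mtx" (3x3 intrinsics, pixels), "rvec" (rotation vector, rad) and "tvec" (3), from world to camera coordinates, as OpenCV has them. Camera axes: x right, y down, z forward; pixel columns grow to the right and rows downward; lengths in m; the calibration is good to about 2 mm. A picture is of the moment at which its call begins. get_calibration takes no time and is no camera call.
- robot.close_job(): hands the job in; it is judged then, once.
The state is a dict: "clock": time; "qpos": joint angles; "qvel": joint speeds; "effort": joint torques, N m; "position": TCP position; "eef_rot": TCP orientation; "wrist_force": force on the tool from outside, world axes, zero at the start; "moment": the same for the moment, N m; "finger_gap": opening from 0.0 (shut) to 1.0 (fully open); "grip_force": force on a finger pad.
Only numpy, scipy, OpenCV 4.12 (cv2) and the standard library are available. Lean on these libraries where they do the work, as an engineer would, in place of code of your own. Each camera call takes 0.05 s, during which the arm holds its last target. There are 200 camera calls.

## Working session

There is one attempt and no reset: what is moved stays moved. The work goes in short steps, Python scripts to look and compute and a tool call to move; the robot and the scene stay as the last step left them, time stands still between calls to the robot, and variables do not carry over. Pictures are saved under pics/ and viewed, at most 10 in all, crops included, and the job is handed in when it is done.

Besides the shell and the picture viewer there is one more tool, called as name(argument=value, ...) on one line, values as JSON. send_rows: Moves the arm, as the interface text tells. Its arguments: {"type":"object","properties":{"deltas":{"type":"array","items":{"type":"number"}},"newtons":{"type":"number"}},"required":["deltas"]}

```bash
mkdir -p pics; cat > h.py <<'E'
import numpy as np, cv2
from workcell import robot
def cal(n):
    c=robot.get_calibration(n); return np.array(c["mtx"],float),cv2.Rodrigues(np.array(c["rvec"],float))[0],np.array(c["tvec"],float).ravel()
def cloud(n,d):
    K,R,t=cal(n); v,u=np.mgrid[:d.shape[0],:d.shape[1]]
    p=np.stack([(u-K[0,2])/K[0,0]*d,(v-K[1,2])/K[1,1]*d,d],-1)
    w=(p-t)@R; w[d==0]=np.nan; return w
def grab(n,tag):
    im,d=robot.get_image(n); cv2.imwrite(f"pics/{tag}.png",im[:,:,::-1]); np.savez(f"{tag}.npz",im=im,d=d); return im,d
def proj(n,P):
    K,R,t=cal(n); q=np.asarray(P)@R.T+t; q=q@K.T; return q[...,:2]/q[...,2:]
def ray(n,u,v,z):
    K,R,t=cal(n); c=-R.T@t; d=R.T@np.linalg.inv(K)@[u,v,1]; return c+d*(z-c[2])/d[2]
E
python3 - <<'E'
from h import *
for n in("scene","top"):
    grab(n,n+"0"); K,R,t=cal(n); print(n,-R.T@t,K[0,0])
s=robot.state(); print(s["clock"],s["position"],s["eef_rot"],s["wrist_force"],s["finger_gap"])
E
```

```text
scene [ 0.2529303  -0.74834228  0.711137  ] 444.9637391952483
top [ 0.45263807 -0.01430043  1.17284282] 429.98851799502074
0.1 [0.17005875 0.60099016 0.249061  ] [-1.10451274e-04  1.37445265e-01  9.90508966e-01 -8.80281818e-04] [-0.8910167  -0.77106857  0.10865151] 0.997943889376415
```

View pics/scene0.png

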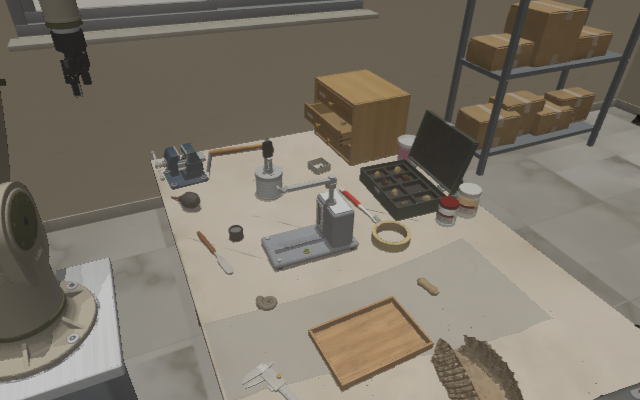

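View pics/top0.png

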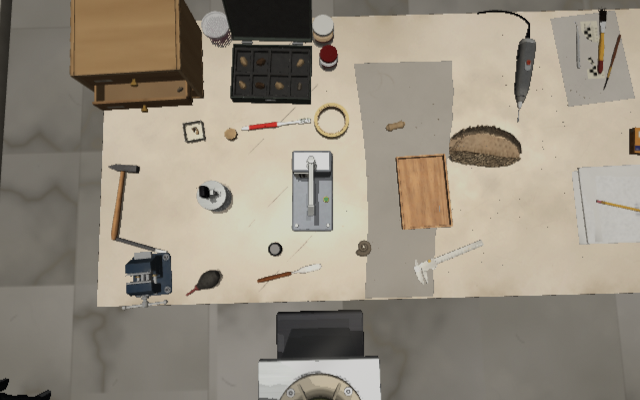

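The scene view shows the tin at about (268,180), the scale at (310,235) and the tray at (370,340). In the top view they are at (213,195), (312,190) and (424,190). Next I'll take the measurements from the depth clouds.

```bash
python3 - <<'E'
from h import *
D={n:np.load(n+"0.npz") for n in("scene","top")}
C={n:cloud(n,D[n]["d"]) for n in D}
def crop(n,x0,x1,y0,y1,s): return cv2.resize(D[n]["im"][y0:y1,x0:x1,::-1],None,fx=s,fy=s,interpolation=cv2.INTER_CUBIC)
a=crop("top",180,250,170,220,5);b=crop("top",285,340,145,235,5)
c=crop("scene",240,370,130,265,5)[:, :]
h=max(a.shape[0],b.shape[0]); o=np.zeros((450,700,3),np.uint8);o[:a.shape[0],:350]=a;o[:450,370:645]=b
cv2.imwrite("pics/c1.png",o); cv2.imwrite("pics/c2.png",c[:600])
def box(n,u0,u1,v0,v1):
    return C[n][v0:v1,u0:u1].reshape(-1,3)
def st(p,z0,z1,l):
    q=p[(p[:,2]>z0)&(p[:,2]<z1)]
    if len(q)<3: print(l,len(q));return
    r=cv2.minAreaRect(q[:,:2].astype(np.float32)); print(l,len(q),"mean",q.mean(0).round(4),"rect",np.round(r[0],4),np.round(r[1],4),round(r[2],1))
t=box("top",185,240,170,220); s=box("scene",245,295,130,205)
for l,p in(("top",t),("sc",s)):
    st(p,.15,.18,l+" griptop"); st(p,.12,.15,l+" grip");st(p,.1,.118,l+" bar"); st(p,.065,.08,l+" lid")
t=box("top",285,340,145,235); s=box("scene",255,365,170,270)
for l,p in(("top",t),("sc",s)):
    st(p,.165,.20,l+" arm");st(p,.183,.20,l+" tip"); st(p,.11,.125,l+" housing"); st(p,.015,.025,l+" base"); st(p,.2,.3,l+" above")
t=box("top",385,460,145,240); s=box("scene",300,440,290,390)
for l,p in(("top",t),("sc",s)):
    st(p,.013,.023,l+" rim");st(p,.001,.006,l+" floor")
E
```

```text
top griptop 73 mean [0.5817 0.2654 0.1584] rect [0.582  0.2664] [0.0249 0.0139] 4.0
top grip 40 mean [0.5805 0.2613 0.135 ] rect [0.58   0.2609] [0.0121 0.028 ] 68.0
top bar 25 mean [0.5832 0.254  0.1144] rect [0.5832 0.254 ] [0.0117 0.0121] 4.1
top lid 536 mean [0.5796 0.2624 0.0705] rect [0.5822 0.2661] [0.0749 0.0732] 87.5
sc griptop 75 mean [0.5758 0.2104 0.1619] rect [0.5642 0.1347] [0.2778 0.0277] 80.5
sc grip 101 mean [0.5841 0.2608 0.1349] rect [0.5831 0.2589] [0.0188 0.0272] 69.9
sc bar 34 mean [0.5849 0.2576 0.1093] rect [0.5862 0.2634] [0.0119 0.037 ] 2.5
sc lid 336 mean [0.5824 0.2575 0.0728] rect [0.5852 0.2643] [0.0766 0.0731] 74.2
top arm 369 mean [0.5865 0.0063 0.1824] rect [0.5841 0.0041] [0.1367 0.0212] 1.0
top tip 148 mean [0.5865 0.0067 0.1857] rect [0.5841 0.0062] [0.0118 0.1365] 88.7
top housing 681 mean [0.6566 0.005  0.1148] rect [0.6554 0.0052] [0.0956 0.0538] 88.5
top base 1796 mean [0.5555 0.0074 0.0188] rect [0.5667 0.0064] [0.1089 0.1604] 88.9
top above 0
sc arm 396 mean [0.5936 0.0027 0.1828] rect [0.5876 0.0038] [0.0177 0.1409] 88.2
sc tip 227 mean [0.5899 0.0044 0.1858] rect [0.5876 0.0048] [0.0155 0.1409] 88.2
sc housing 559 mean [ 0.6547 -0.0066  0.1172] rect [0.6583 0.0027] [0.0998 0.0554] 89.3
sc base 2130 mean [0.5698 0.0091 0.0207] rect [0.6703 0.1165] [0.4104 0.3156] 74.6
sc above 0
top rim 463 mean [ 0.5853 -0.3003  0.0165] rect [ 0.585  -0.3137] [0.2003 0.1717] 2.2
top floor 2417 mean [ 0.5851 -0.2899  0.0027] rect [ 0.5851 -0.2958] [0.2052 0.2629] 87.4
sc rim 1257 mean [ 0.591  -0.3062  0.0176] rect [ 0.6218 -0.3067] [0.1816 0.295 ] 79.4
sc floor 9615 mean [ 0.5923 -0.2835  0.0032] rect [ 0.6093 -0.2889] [0.2372 0.3035] 66.2
```

View pics/c1.png

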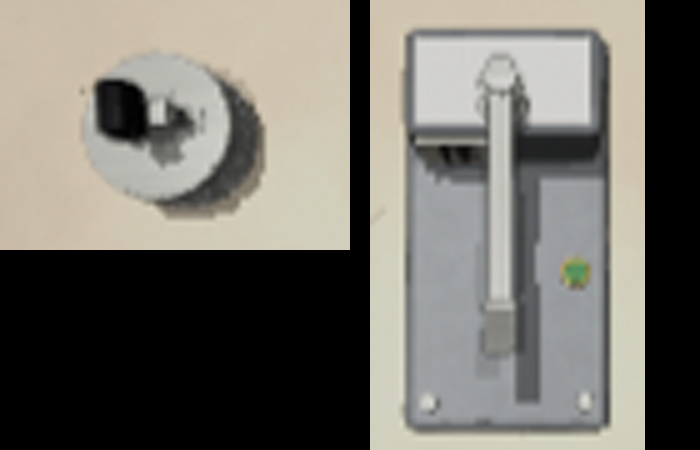

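View pics/c2.png

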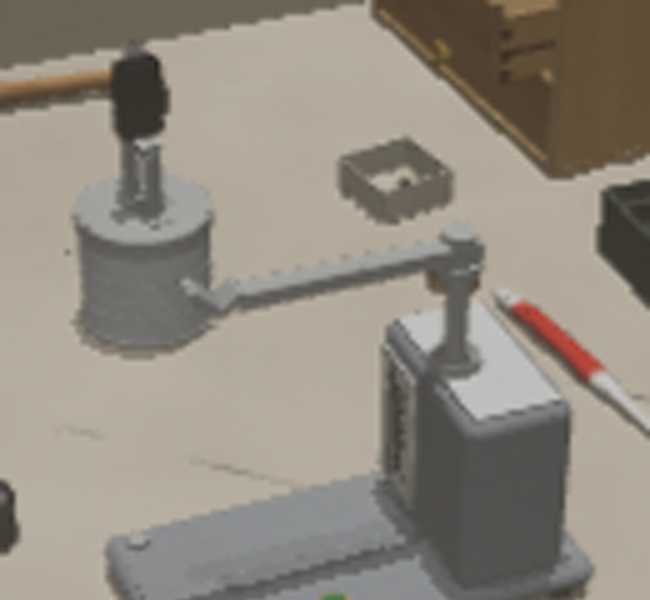

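The top crop shows the grip's long side lying along world x (about +4°). The hook arm points at the robot, with its lip at about (497,330) in the crop. The second crop confirms that the stirrup window faces along x. Next I'll move above the tin.

send_rows(deltas=[0.034, -0.028, 0, 0, 0, 2, 100, 0.069, -0.056, 0, 0, 0, 4, 80, 0.103, -0.084, 0, 0, 0, 6, 60, 0.138, -0.112, 0, 0, 0, 8, 60, 0.172, -0.14, 0, 0, 0, 10, 60, 0.206, -0.168, 0, 0, 0, 12, 60, 0.241, -0.196, 0, 0, 0, 14, 60, 0.275, -0.224, 0, 0, 0, 16, 60, 0.31, -0.252, 0, 0, 0, 18, 60, 0.344, -0.28, 0, 0, 0, 20, 60, 0.379, -0.308, 0, 0, 0, 20, 60, 0.413, -0.336, 0, 0, 0, 20, 60, 0.413, -0.336, 0, 0, 0, 20, 60, 0.413, -0.336, 0, 0, 0, 20, 60, 0.413, -0.336, 0, 0, 0, 20, 60], newtons=50)

```text
clock: 1.6
position: [0.5823, 0.2664, 0.2495]
eef_rot: [-0.001, -0.037, 0.999, 0.0]
wrist_force: [-1.0, 0.3, 1.2]
finger_gap: 0.603
grip_force: 0.0
```

```bash
python3 - <<'E'
from h import *
from scipy.spatial.transform import Rotation as Ro
s=robot.state(); q=s["eef_rot"]; R=Ro.from_quat(np.r_[q[1:],q[0]]).as_matrix()
print(s["clock"],s["position"],"z",R[:,2].round(4),"yaw y",np.degrees(np.arctan2(R[1,1],R[0,1])),s["wrist_force"],s["finger_gap"])
# tin: grip-top and lid in stored views by mask + ray
for n,(u0,u1,v0,v1) in dict(top=(185,240,170,220),scene=(255,282,134,160)).items():
    im=np.load(n+"0.npz")["im"]; m=np.zeros(im.shape[:2],np.uint8); m[v0:v1,u0:u1]=(im[v0:v1,u0:u1].max(-1)<60)
    c=max(cv2.findContours(m,0,2)[0],key=cv2.contourArea).reshape(-1,2)
    z=.161 if n=="top" else .139
    p=np.array([ray(n,u,v,z)[:2] for u,v in c],np.float32); r=cv2.minAreaRect(p); print(n,len(c),np.round(r[0],4),np.round(r[1],4),r[2])
# arm centreline
for n in("top","scene"):
    P=cloud(n,np.load(n+"0.npz")["d"]).reshape(-1,3)
    P=P[(abs(P[:,1]-.005)<.03)&(P[:,0]>.5)&(P[:,0]<.72)&(P[:,2]>.17)&(P[:,2]<.215)]
    A=P[(P[:,0]>.545)&(P[:,0]<.62)&(P[:,2]>.181)]
    xs=np.arange(.545,.62,.005); mid=[(x,(A[abs(A[:,0]-x)<.004,1].min()+A[abs(A[:,0]-x)<.004,1].max())/2) for x in xs]
    f=np.polyfit(*np.array(mid).T,1); print(n,"arm yaw",np.degrees(np.arctan(f[0])),"y@.5315",np.polyval(f,.5315),"z",np.median(A[:,2]),"minx",np.sort(P[:,0])[[0,3,8]])
    F=P[P[:,0]<.545]; 
    for x in np.arange(.514,.546,.002):
        q=F[abs(F[:,0]-x)<.001]
        if len(q): print(" ",round(x,3),len(q),q[:,2].max().round(4),q[:,1].min().round(4),q[:,1].max().round(4))
E
```

```text
1.6 [0.58234022 0.26643449 0.24951087] z [-1.2e-03  3.0e-04 -1.0e+00] yaw y 94.28077852689614 [-1.02541607  0.3422568   1.16823291] 0.60300915020004
top 18 [0.5804 0.2574] [0.0298 0.0257] 8.511331558227539
scene 22 [0.5882 0.2714] [0.0894 0.0264] 74.41019439697266
top arm yaw -2.1010137084800244 y@.5315 0.008661177448468997 z 0.18291889360584224 minx [0.51578503 0.516181   0.51844242]
  0.516 6 0.1922 0.002 0.0134
  0.518 6 0.1901 0.002 0.0134
  0.52 4 0.1879 0.0019 0.0088
  0.522 2 0.1844 0.0112 0.0135
  0.524 6 0.1858 0.0019 0.0134
  0.526 6 0.1853 0.0019 0.0135
  0.528 6 0.1798 0.0019 0.0135
  0.53 6 0.1805 0.0019 0.0134
  0.532 4 0.1819 0.0018 0.011
  0.534 6 0.1865 0.0017 0.0134
  0.536 2 0.1827 0.0087 0.0132
  0.538 6 0.1867 0.0016 0.0131
  0.54 6 0.1842 0.0016 0.0131
  0.542 6 0.1833 0.0016 0.0132
  0.544 6 0.1853 0.0016 0.013
scene arm yaw -2.7923545175444184 y@.5315 0.007349215394429256 z 0.18467479754373617 minx [0.51704538 0.51892505 0.52028634]
  0.518 4 0.1912 0.0012 0.0124
  0.52 5 0.1932 0.0028 0.0148
  0.522 4 0.1905 -0.0002 0.0035
  0.524 4 0.19 0.0004 0.0123
  0.526 4 0.1867 0.0008 0.008
  0.528 3 0.1833 0.0014 0.0039
  0.53 5 0.1844 -0.0003 0.0106
  0.532 2 0.1822 0.0003 0.0064
  0.534 7 0.183 -0.0006 0.0125
  0.536 5 0.1846 -0.0004 0.0114
  0.538 6 0.1888 0.0015 0.0092
  0.54 7 0.1877 0.0012 0.0136
  0.542 4 0.1851 0.0014 0.0037
  0.544 4 0.1857 0.0001 0.011
```

send_rows(deltas=[0, 0, -0.02, 0, 0, 0, 60, 0, 0, -0.04, 0, 0, 0, 60, 0, 0, -0.06, 0, 0, 0, 60, 0, 0, -0.08, 0, 0, 0, 60, 0, 0, -0.095, 0, 0, 0, 60, 0, 0, -0.105, 0, 0, 0, 60, 0, 0, -0.105, 0, 0, 0, 60, 0, 0, -0.105, 0, 0, 0, 40, 0, 0, -0.105, 0, 0, 0, 25, 0, 0, -0.105, 0, 0, 0, 15, 0, 0, -0.105, 0, 0, 0, 5, 0, 0, -0.105, 0, 0, 0, 0, 0, 0, -0.105, 0, 0, 0, 0, 0, 0, -0.105, 0, 0, 0, 0], newtons=50)

```text
clock: 3.0
position: [0.5839, 0.2657, 0.1462]
eef_rot: [0.001, -0.037, 0.999, 0.0]
wrist_force: [-0.2, 0.6, 5.5]
finger_gap: 0.155
grip_force: 49.8
```

```bash
python3 - <<'E'
from h import *
s=robot.state();print(s["clock"],s["position"],s["wrist_force"],s["finger_gap"],s["grip_force"],s["moment"])
E
```

```text
3.0 [0.58386087 0.26567079 0.14620972] [-0.24727323  0.64578929  5.51083819] 0.15532669739311486 49.773616790771484 [-0.02803437 -0.01449025  0.01089607]
```

send_rows(deltas=[0, 0, 0.005, 0, 0, 0, 0, 0, 0, 0.02, 0, 0, 0, 0, 0, 0, 0.045, 0, 0, 0, 0, 0, 0, 0.07, 0, 0, 0, 0, -0.005, -0.01, 0.088, 0, 0, 0, 0, -0.015, -0.03, 0.093, 0, 0, -1, 0, -0.027, -0.06, 0.093, 0, 0, -2, 0, -0.04, -0.09, 0.093, 0, 0, -3, 0, -0.053, -0.12, 0.093, 0, 0, -4, 0, -0.066, -0.15, 0.093, 0, 0, -5, 0, -0.079, -0.18, 0.093, 0, 0, -6, 0, -0.092, -0.21, 0.093, 0, 0, -6.3, 0, -0.102, -0.235, 0.093, 0, 0, -6.3, 0, -0.108, -0.25, 0.093, 0, 0, -6.3, 0, -0.11, -0.258, 0.093, 0, 0, -6.3, 0, -0.11, -0.258, 0.093, 0, 0, -6.3, 0, -0.11, -0.258, 0.093, 0, 0, -6.3, 0, -0.11, -0.258, 0.093, 0, 0, -6.3, 0, -0.11, -0.258, 0.093, 0, 0, -6.3, 0])

```text
clock: 4.9
position: [0.4734, 0.0085, 0.2378]
eef_rot: [-0.0, 0.017, 1.0, -0.0]
wrist_force: [-0.4, 0.6, -5.7]
finger_gap: 0.161
grip_force: 49.1
```

```bash
python3 - <<'E'
from h import *
F=[]
for i in range(10):
    n=("scene","top")[i%2]; im,d=robot.get_image(n); s=robot.state(); F.append(np.r_[s["wrist_force"],s["position"],s["moment"]])
    if i>7: cv2.imwrite(f"pics/{n}1.png",im[:,:,::-1]); np.savez(n+"1.npz",im=im,d=d)
F=np.array(F); print(s["clock"],F.mean(0).round(4),F.std(0).round(4))
im=cv2.imread("pics/scene1.png")[120:270,210:370]; cv2.imwrite("pics/c3.png",cv2.resize(im,None,fx=4,fy=4))
for n in("top","scene"):
    P=cloud(n,np.load(n+"1.npz")["d"]).reshape(-1,3)
    P=P[(abs(P[:,1]-.008)<.06)&(P[:,0]>.42)&(P[:,0]<.56)]
    for z0,z1 in((.08,.155),(.155,.172),(.172,.195),(.195,.21)):
        q=P[(P[:,2]>z0)&(P[:,2]<z1)&(P[:,0]<.513)]
        if len(q)>4: print(n,z0,len(q),q.mean(0).round(4),q.min(0).round(4),q.max(0).round(4))
E
```

```text
5.4 [ 1.8280e-01  7.9000e-03 -5.8222e+00  4.7320e-01  7.6000e-03  2.3790e-01
 -4.4000e-03  9.8000e-03 -6.4000e-03] [5.139e-01 4.880e-01 4.493e-01 1.000e-04 3.000e-04 1.000e-04 2.730e-02
 2.290e-02 1.700e-02]
scene 0.08 753 [ 0.4667 -0.0195  0.1238] [ 0.4365 -0.0334  0.093 ] [0.5119 0.0153 0.1549]
scene 0.155 634 [ 0.4717 -0.001   0.164 ] [ 0.4368 -0.0325  0.155 ] [0.5127 0.046  0.1717]
scene 0.172 70 [0.4736 0.0034 0.1834] [ 0.4691 -0.0113  0.172 ] [0.4791 0.0266 0.1945]
scene 0.195 40 [ 0.4734 -0.0045  0.2026] [ 0.4695 -0.0121  0.1951] [0.4795 0.0228 0.2099]
```

View pics/c3.png

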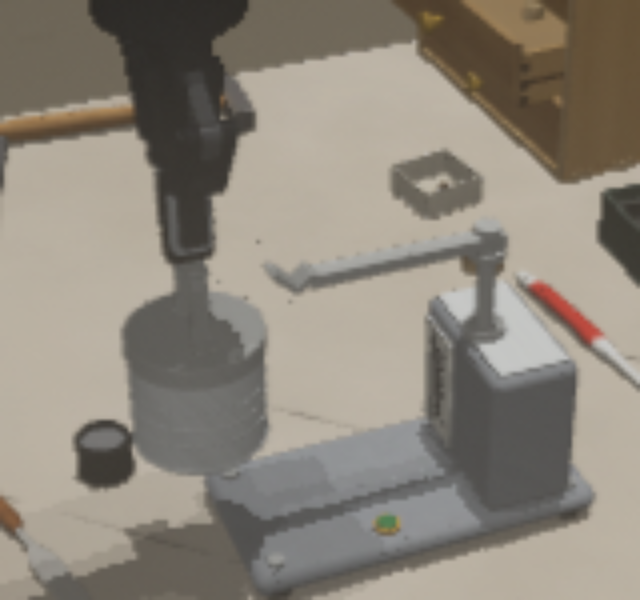

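The scene view shows the tin held upright in front of the hook, its window lined up with the lip (crop 270,270). By wrist force the weight is about 5.8 N, so the hook should sink about 29 mm. Now I'll slide it in over the tip.

send_rows(deltas=[0.003, 0, 0, 0, 0, 0, 0, 0.008, 0, 0, 0, 0, 0, 0, 0.013, 0, 0, 0, 0, 0, 0, 0.018, 0, 0, 0, 0, 0, 0, 0.023, 0, 0, 0, 0, 0, 0, 0.028, 0, 0, 0, 0, 0, 0, 0.033, 0, 0, 0, 0, 0, 0, 0.038, 0, 0, 0, 0, 0, 0, 0.043, 0, 0, 0, 0, 0, 0, 0.048, 0, 0, 0, 0, 0, 0, 0.053, 0, 0, 0, 0, 0, 0, 0.057, 0, 0, 0, 0, 0, 0, 0.059, 0, 0, 0, 0, 0, 0, 0.059, 0, 0, 0, 0, 0, 0, 0.059, 0, 0, 0, 0, 0, 0])

```text
clock: 6.9
position: [0.532, 0.0074, 0.2379]
eef_rot: [-0.0, 0.018, 1.0, -0.0]
wrist_force: [-0.3, -0.2, -5.6]
finger_gap: 0.156
grip_force: 49.1
```

```bash
python3 - <<'E'
from h import *
F=[]
for i in range(8):
    im,d=robot.get_image("scene"); s=robot.state(); F.append(np.r_[s["wrist_force"],s["position"]])
cv2.imwrite("pics/scene2.png",im[:,:,::-1]); np.savez("scene2.npz",im=im,d=d)
F=np.array(F); print(s["clock"],F.mean(0).round(4),F.std(0).round(4))
cv2.imwrite("pics/c4.png",cv2.resize(im[130:250,230:350,::-1],None,fx=5,fy=5,interpolation=cv2.INTER_CUBIC))
P=cloud("scene",d).reshape(-1,3); P=P[(abs(P[:,1]+.01)<.003)&(P[:,2]>.165)&(P[:,2]<.215)&(abs(P[:,0]-.533)<.02)]
print("near leg",len(P),np.percentile(P[:,0],[3,50,97]).round(4),P[:,1].mean())
E
```

```text
7.3 [-0.1893  0.1593 -5.6821  0.532   0.0074  0.238 ] [0.3507 0.4    0.3717 0.     0.     0.    ]
near leg 101 [0.5207 0.533  0.5468] -0.0093921436368334
```

View pics/c4.png

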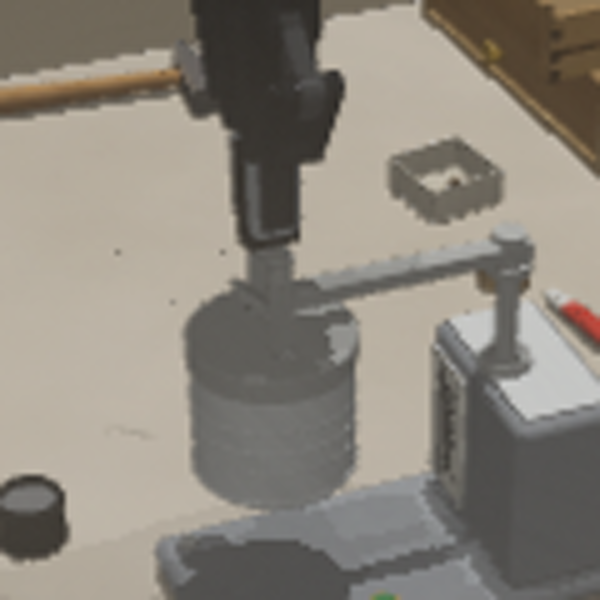

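In the crop, the lip shows left of the near leg at (240,288) and the arm to its right at (320,290), so the window is over the tip. Now I'll lower it slowly into the V.

send_rows(deltas=[0, 0, -0.003, 0, 0, 0, 0, 0, 0, -0.006, 0, 0, 0, 0, 0, 0, -0.009, 0, 0, 0, 0, 0, 0, -0.011, 0, 0, 0, 0, 0, 0, -0.012, 0, 0, 0, 0, 0, 0, -0.013, 0, 0, 0, 0, 0, 0, -0.014, 0, 0, 0, 0, 0, 0, -0.015, 0, 0, 0, 0, 0, 0, -0.016, 0, 0, 0, 0, 0, 0, -0.017, 0, 0, 0, 0, 0, 0, -0.018, 0, 0, 0, 0, 0, 0, -0.019, 0, 0, 0, 0, 0, 0, -0.02, 0, 0, 0, 0, 0, 0, -0.021, 0, 0, 0, 0, 0, 0, -0.022, 0, 0, 0, 0, 0, 0, -0.023, 0, 0, 0, 0, 0, 0, -0.024, 0, 0, 0, 0, 0, 0, -0.025, 0, 0, 0, 0, 0, 0, -0.025, 0, 0, 0, 0, 0, 0])

```text
invalid input
```

```bash
cat >> h.py <<'E'
def avg(k,n="scene"):
    F=[]
    for i in range(k):
        im,d=robot.get_image(n); s=robot.state(); F.append(np.r_[s["wrist_force"],s["moment"],s["position"]])
    F=np.array(F); print(s["clock"],F.mean(0).round(4),F[:,2].std().round(2)); return im,d
def armz(d,n="scene"):
    P=cloud(n,d).reshape(-1,3); P=P[(abs(P[:,1]-.006)<.005)&(P[:,0]>.575)&(P[:,0]<.62)&(P[:,2]>.13)&(P[:,2]<.2)]
    print("arm top z",np.percentile(P[:,2],[50,70,90]).round(4))
E
python3 - <<'E'
from h import *
armz(np.load("scene2.npz")["d"])
im,d=avg(8); armz(d)
E
```

```text
arm top z [0.1848 0.1853 0.1859]
7.7 [-1.2910e-01 -2.4010e-01 -5.2948e+00  2.7000e-03 -3.2000e-03 -8.7000e-03
  5.3210e-01  7.4000e-03  2.3800e-01] 0.44
arm top z [0.1844 0.1852 0.186 ]
```

send_rows(deltas=[0, 0, -0.003, 0, 0, 0, 0, 0, 0, -0.006, 0, 0, 0, 0, 0, 0, -0.009, 0, 0, 0, 0, 0, 0, -0.011, 0, 0, 0, 0, 0, 0, -0.012, 0, 0, 0, 0, 0, 0, -0.013, 0, 0, 0, 0, 0, 0, -0.014, 0, 0, 0, 0, 0, 0, -0.015, 0, 0, 0, 0, 0, 0, -0.016, 0, 0, 0, 0, 0, 0, -0.017, 0, 0, 0, 0, 0, 0, -0.018, 0, 0, 0, 0, 0, 0, -0.019, 0, 0, 0, 0, 0, 0, -0.02, 0, 0, 0, 0, 0, 0, -0.021, 0, 0, 0, 0, 0, 0, -0.022, 0, 0, 0, 0, 0, 0, -0.023, 0, 0, 0, 0, 0, 0, -0.024, 0, 0, 0, 0, 0, 0, -0.025, 0, 0, 0, 0])

```text
clock: 9.5
position: [0.5322, 0.0074, 0.213]
eef_rot: [0.0, 0.018, 1.0, -0.0]
wrist_force: [-1.0, -0.2, -4.1]
finger_gap: 0.155
grip_force: 49.2
```

```bash
python3 - <<'E'
from h import *
im,d=avg(8); armz(d)
E
```

```text
9.9 [-7.1580e-01 -1.1090e-01 -3.6055e+00  6.5000e-03  1.8300e-01 -3.1000e-03
  5.3210e-01  7.4000e-03  2.1300e-01] 0.45
arm top z [0.1754 0.1761 0.1767]
```

The bar is seated and the hook has sunk about 9 mm. There is a slight rearward bias (Fx −0.7 N), so I'll shift 1 mm forward and keep easing down.

send_rows(deltas=[-0.0005, 0, -0.001, 0, 0, 0, 0, -0.001, 0, -0.002, 0, 0, 0, 0, -0.001, 0, -0.003, 0, 0, 0, 0, -0.001, 0, -0.004, 0, 0, 0, 0, -0.001, 0, -0.005, 0, 0, 0, 0, -0.001, 0, -0.006, 0, 0, 0, 0, -0.001, 0, -0.007, 0, 0, 0, 0, -0.001, 0, -0.008, 0, 0, 0, 0, -0.001, 0, -0.009, 0, 0, 0, 0, -0.001, 0, -0.01, 0, 0, 0, 0, -0.001, 0, -0.011, 0, 0, 0, 0, -0.001, 0, -0.012, 0, 0, 0, 0])

```text
clock: 11.1
position: [0.5311, 0.0074, 0.2009]
eef_rot: [-0.0, 0.018, 1.0, -0.0]
wrist_force: [-1.3, 1.1, -0.9]
finger_gap: 0.159
grip_force: 49.5
```

```bash
python3 - <<'E'
from h import *
im,d=avg(10); armz(d)
E
```

```text
11.6 [-1.7102 -0.1621 -1.4358  0.0126  0.3832  0.0029  0.5311  0.0074  0.201 ] 0.47
arm top z [0.1641 0.1651 0.1655]
```

send_rows(deltas=[-0.0005, 0, 0, 0, 0, 0, 0, -0.001, 0, 0, 0, 0, 0, 0, -0.001, 0, 0, 0, 0, 0, 0])

```text
clock: 11.9
position: [0.5307, 0.0074, 0.2013]
eef_rot: [0.001, 0.018, 1.0, 0.0]
wrist_force: [1.2, 0.2, -1.3]
finger_gap: 0.156
grip_force: 49.5
```

```bash
python3 - <<'E'
from h import *
im,d=avg(8); armz(d)
E
```

```text
12.3 [ 2.5120e+00 -6.3800e-02 -1.8046e+00  2.5000e-03 -6.3110e-01  4.7000e-03
  5.3060e-01  7.4000e-03  2.0120e-01] 0.65
arm top z [0.1646 0.1655 0.1664]
```

send_rows(deltas=[0.0003, 0, -0.001, 0, 0, 0, 0, 0.0006, 0, -0.002, 0, 0, 0, 0, 0.0006, 0, -0.003, 0, 0, 0, 0, 0.0006, 0, -0.004, 0, 0, 0, 0, 0.0006, 0, -0.005, 0, 0, 0, 0, 0.0006, 0, -0.006, 0, 0, 0, 0, 0.0006, 0, -0.007, 0, 0, 0, 0, 0.0006, 0, -0.008, 0, 0, 0, 0, 0.0006, 0, -0.008, 0, 0, 0, 0])

```text
clock: 13.2
position: [0.5307, 0.0074, 0.1929]
eef_rot: [-0.0, 0.018, 1.0, -0.0]
wrist_force: [2.1, -0.1, -0.2]
finger_gap: 0.158
grip_force: 49.7
```

```bash
python3 - <<'E'
from h import *
im,d=avg(16); armz(d)
E
```

```text
14.0 [ 1.1787  0.1745  0.0475  0.0317 -0.3296  0.0124  0.5307  0.0074  0.193 ] 0.38
arm top z [0.1565 0.1571 0.1582]
```

send_rows(deltas=[0.0003, 0, 0, 0, 0, 0, 0, 0.0003, 0, 0, 0, 0, 0, 0, 0.0003, 0, 0, 0, 0, 0, 0, 0.0003, 0, 0, 0, 0, 0, 0], newtons=20)

```text
clock: 14.4
position: [0.5308, 0.0074, 0.1929]
eef_rot: [-0.0, 0.018, 1.0, -0.0]
wrist_force: [-0.3, 0.6, 0.0]
finger_gap: 0.156
grip_force: 49.7
```

```bash
python3 - <<'E'
from h import *
im,d=avg(10); armz(d); s=robot.state(); print(s["finger_gap"],s["grip_force"])
E
```

```text
14.9 [-1.5691  0.2787 -0.1404  0.0626  0.2482 -0.0067  0.5309  0.0074  0.1929] 0.42
arm top z [0.1562 0.1571 0.1579]
0.1545442106928771 49.75697457790375
```

send_rows(deltas=[-0.0002, 0, 0, 0, 0, 0, 0, -0.0002, 0, 0, 0, 0, 0, 5, -0.0002, 0, 0, 0, 0, 0, 10, -0.0002, 0, 0, 0, 0, 0, 13, -0.0002, 0, 0, 0, 0, 0, 14, -0.0002, 0, 0, 0, 0, 0, 15, -0.0002, 0, 0, 0, 0, 0, 16, -0.0002, 0, 0, 0, 0, 0, 17, -0.0002, 0, 0, 0, 0, 0, 18, -0.0002, 0, 0, 0, 0, 0, 20, -0.0002, 0, 0, 0, 0, 0, 23, -0.0002, 0, 0, 0, 0, 0, 26, -0.0002, 0, 0, 0, 0, 0, 30, -0.0002, 0, 0, 0, 0, 0, 35, -0.0002, 0, 0, 0, 0, 0, 40], newtons=20)

```text
clock: 16.4
position: [0.5309, 0.0074, 0.193]
eef_rot: [-0.0, 0.018, 1.0, -0.0]
wrist_force: [-0.6, -0.2, 0.3]
finger_gap: 0.398
grip_force: 0.0
```

```bash
python3 - <<'E'
from h import *
for i in range(5): im,d=avg(2); armz(d)
s=robot.state(); print(s["finger_gap"],s["grip_force"])
cv2.imwrite("pics/scene3.png",im[:,:,::-1])
cv2.imwrite("pics/c5.png",cv2.resize(im[130:250,230:350,::-1],None,fx=5,fy=5,interpolation=cv2.INTER_CUBIC))
E
```

```text
16.5 [-0.6212  0.4982  0.0627 -0.0059  0.0255 -0.0075  0.5308  0.0074  0.193 ] 0.68
arm top z [0.156  0.1568 0.1577]
16.6 [-0.2326  0.302   0.0482  0.0103  0.0223  0.0037  0.5309  0.0074  0.193 ] 0.24
arm top z [0.1561 0.1568 0.1579]
16.7 [ 0.126   0.2407  0.6664 -0.0371  0.0252 -0.0074  0.5308  0.0074  0.193 ] 0.54
arm top z [0.1561 0.157  0.1575]
16.8 [ 0.2746 -0.6187 -0.1511 -0.0082 -0.0393 -0.0123  0.5308  0.0074  0.193 ] 0.24
arm top z [0.1562 0.1571 0.1581]
16.9 [ 0.5295 -1.0802  0.667  -0.0113  0.0014 -0.0358  0.5308  0.0074  0.193 ] 0.44
arm top z [0.1561 0.1572 0.1579]
0.4000440295831882 0.0
```

View pics/c5.png

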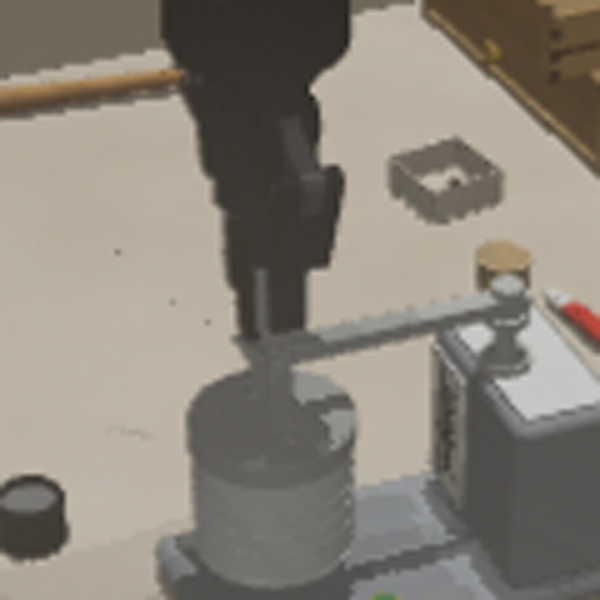

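The crop shows the tin hanging upright and still, with its bar in the V at (260,345) and the fingers clear of the grip. I'll let the reading settle.

send_rows(deltas=[0, 0, 0, 0, 0, 0, 40, 0, 0, 0, 0, 0, 0, 40, 0, 0, 0, 0, 0, 0, 40, 0, 0, 0, 0, 0, 0, 40, 0, 0, 0, 0, 0, 0, 40, 0, 0, 0, 0, 0, 0, 40, 0, 0, 0, 0, 0, 0, 40, 0, 0, 0, 0, 0, 0, 40, 0, 0, 0, 0, 0, 0, 40, 0, 0, 0, 0, 0, 0, 40, 0, 0, 0, 0, 0, 0, 40, 0, 0, 0, 0, 0, 0, 40, 0, 0, 0, 0, 0, 0, 40, 0, 0, 0, 0, 0, 0, 40, 0, 0, 0, 0, 0, 0, 40, 0, 0, 0, 0, 0, 0, 40, 0, 0, 0, 0, 0, 0, 40, 0, 0, 0, 0, 0, 0, 40, 0, 0, 0, 0, 0, 0, 40, 0, 0, 0, 0, 0, 0, 40])

```text
clock: 18.9
position: [0.5308, 0.0074, 0.193]
eef_rot: [-0.0, 0.018, 1.0, -0.0]
wrist_force: [0.7, -0.5, 1.0]
finger_gap: 0.398
grip_force: 0.0
```

send_rows(deltas=[0, 0, 0, 0, 0, 0, 40, 0, 0, 0, 0, 0, 0, 40, 0, 0, 0, 0, 0, 0, 40, 0, 0, 0, 0, 0, 0, 40, 0, 0, 0, 0, 0, 0, 40, 0, 0, 0, 0, 0, 0, 40, 0, 0, 0, 0, 0, 0, 40, 0, 0, 0, 0, 0, 0, 40, 0, 0, 0, 0, 0, 0, 40, 0, 0, 0, 0, 0, 0, 40])

```text
clock: 19.9
position: [0.5309, 0.0074, 0.193]
eef_rot: [-0.0, 0.018, 1.0, -0.0]
wrist_force: [0.1, 0.0, 0.2]
finger_gap: 0.397
grip_force: 0.0
```

```bash
python3 - <<'E'
from h import *
im,d=avg(6); armz(d)
P=cloud("scene",d).reshape(-1,3); P=P[(abs(P[:,1]-.007)<.045)&(P[:,0]>.49)&(P[:,0]<.575)]
lid=P[(abs(P[:,2]-.118)<.003)]; r=cv2.minAreaRect(lid[:,:2].astype(np.float32)); print("lid",len(lid),lid.mean(0).round(4),np.round(r[0],4),np.round(r[1],4))
E
```

```text
20.2 [ 0.2742 -0.0524 -0.2459  0.0096  0.0138 -0.0171  0.5308  0.0074  0.193 ] 0.58
arm top z [0.1563 0.1569 0.1577]
lid 446 [0.5291 0.0014 0.1192] [0.5313 0.0054] [0.0719 0.0741]
```

It hung still for about 4 s with the hook 28 mm down, which puts the weight at about 5.7 N (0.58 kg). Now I'll regrasp gently.

send_rows(deltas=[0, 0, 0, 0, 0, 0, 32, 0, 0, 0, 0, 0, 0, 26, 0, 0, 0, 0, 0, 0, 22, 0, 0, 0, 0, 0, 0, 20, 0, 0, 0, 0, 0, 0, 19, 0, 0, 0, 0, 0, 0, 18, 0, 0, 0, 0, 0, 0, 17, 0, 0, 0, 0, 0, 0, 16, 0, 0, 0, 0, 0, 0, 15, 0, 0, 0, 0, 0, 0, 14, 0, 0, 0, 0, 0, 0, 12, 0, 0, 0, 0, 0, 0, 10, 0, 0, 0, 0, 0, 0, 5, 0, 0, 0, 0, 0, 0, 0, 0, 0, 0, 0, 0, 0, 0], newtons=20)

```text
clock: 21.7
position: [0.5309, 0.0074, 0.193]
eef_rot: [-0.0, 0.018, 1.0, 0.0]
wrist_force: [1.3, 0.9, 0.3]
finger_gap: 0.16
grip_force: 21.7
```

send_rows(deltas=[0, 0, 0, 0, 0, 0, 0, 0, 0, 0, 0, 0, 0, 0, 0, 0, 0, 0, 0, 0, 0], newtons=50)

```text
clock: 22.0
position: [0.5309, 0.0074, 0.193]
eef_rot: [-0.0, 0.018, 1.0, -0.0]
wrist_force: [-0.0, -0.6, 0.6]
finger_gap: 0.154
grip_force: 54.7
```

```bash
python3 - <<'E'
from h import *
im,d=avg(6); armz(d); s=robot.state(); print(s["finger_gap"],s["grip_force"])
E
```

```text
22.3 [ 0.1948  0.4415  0.0715  0.0901 -0.0662 -0.0049  0.5309  0.0074  0.193 ] 0.26
arm top z [0.1565 0.1571 0.1579]
0.1590479577694425 54.684988260269165
```

send_rows(deltas=[0, 0, 0.001, 0, 0, 0, 0, 0, 0, 0.002, 0, 0, 0, 0, 0, 0, 0.0035, 0, 0, 0, 0, 0, 0, 0.005, 0, 0, 0, 0, 0, 0, 0.0065, 0, 0, 0, 0, 0, 0, 0.008, 0, 0, 0, 0, 0, 0, 0.0095, 0, 0, 0, 0, 0, 0, 0.011, 0, 0, 0, 0, 0, 0, 0.0125, 0, 0, 0, 0, 0, 0, 0.014, 0, 0, 0, 0, 0, 0, 0.0155, 0, 0, 0, 0, 0, 0, 0.017, 0, 0, 0, 0, 0, 0, 0.0185, 0, 0, 0, 0, 0, 0, 0.02, 0, 0, 0, 0, 0, 0, 0.0215, 0, 0, 0, 0, 0, 0, 0.023, 0, 0, 0, 0, 0, 0, 0.024, 0, 0, 0, 0, 0, 0, 0.025, 0, 0, 0, 0])

```text
clock: 24.1
position: [0.5308, 0.0074, 0.2179]
eef_rot: [-0.0, 0.018, 1.0, -0.0]
wrist_force: [2.1, -0.0, -5.1]
finger_gap: 0.155
grip_force: 54.1
```

send_rows(deltas=[0, 0, 0.001, 0, 0, 0, 0, 0, 0, 0.002, 0, 0, 0, 0, 0, 0, 0.003, 0, 0, 0, 0, 0, 0, 0.004, 0, 0, 0, 0, 0, 0, 0.005, 0, 0, 0, 0, 0, 0, 0.006, 0, 0, 0, 0, 0, 0, 0.007, 0, 0, 0, 0, 0, 0, 0.008, 0, 0, 0, 0, 0, 0, 0.01, 0, 0, 0, 0, 0, 0, 0.013, 0, 0, 0, 0, 0, 0, 0.016, 0, 0, 0, 0, 0, 0, 0.018, 0, 0, 0, 0, 0, 0, 0.02, 0, 0, 0, 0, 0, 0, 0.02, 0, 0, 0, 0])

```text
clock: 25.5
position: [0.531, 0.0074, 0.2383]
eef_rot: [0.0, 0.018, 1.0, 0.0]
wrist_force: [-0.4, -0.1, -4.7]
finger_gap: 0.155
grip_force: 53.9
```

```bash
python3 - <<'E'
from h import *
im,d=avg(6); armz(d); grab("top","top4")
cv2.imwrite("pics/c6.png",cv2.resize(im[130:250,230:350,::-1],None,fx=5,fy=5,interpolation=cv2.INTER_CUBIC))
# tray outline in first top view by rim heights, wood colour
im=np.load("top0.npz")["im"]; hsv=cv2.cvtColor(im,cv2.COLOR_RGB2HSV); m=np.zeros(im.shape[:2],np.uint8)
s=np.s_[140:245,380:448]; m[s]=((hsv[s][...,1]>90)&(hsv[s][...,0]<25)); m[s]=cv2.morphologyEx(m[s],2,np.ones((3,3),np.uint8))
c=max(cv2.findContours(m,0,2)[0],key=cv2.contourArea).reshape(-1,2)
p=np.array([ray("top",u,v,.018)[:2] for u,v in c],np.float32); r=cv2.minAreaRect(p); print("tray",np.round(r[0],4),np.round(r[1],4),r[2])
E
```

```text
25.8 [ 1.2350e-01 -3.9010e-01 -5.5208e+00  3.3000e-03  3.5000e-03 -1.8500e-02
  5.3080e-01  7.4000e-03  2.3790e-01] 0.49
arm top z [0.1844 0.1851 0.1863]
tray [ 0.5847 -0.2954] [0.1971 0.1343] 2.3007376194000244
```

View pics/c6.png

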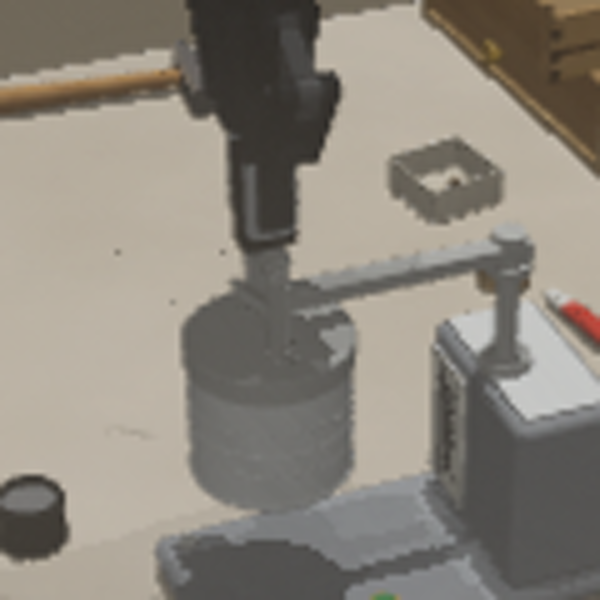

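The crop shows the tin lifted off the V and the hook back at zero (arm top z 0.185, as at the start). The lip is still in the window at (240,288). I'll back out, then go over to the tray.

send_rows(deltas=[-0.003, 0, 0, 0, 0, 0, 0, -0.008, 0, 0, 0, 0, 0, 0, -0.013, 0, 0, 0, 0, 0, 0, -0.018, 0, 0, 0, 0, 0, 0, -0.023, 0, 0, 0, 0, 0, 0, -0.028, 0, 0, 0, 0, 0, 0, -0.034, 0, 0, 0, 0, 0, 0, -0.04, 0, 0, 0, 0, 0, 0, -0.047, 0, 0, 0, 0, 0, 0, -0.054, 0, 0, 0, 0, 0, 0, -0.06, 0, 0, 0, 0, 0, 0, -0.063, 0, 0, 0, 0, 0, 0, -0.064, 0, 0, 0, 0, 0, 0])

```text
clock: 27.15
position: [0.4666, 0.0074, 0.2381]
eef_rot: [0.0, 0.018, 1.0, 0.0]
wrist_force: [-0.5, -0.3, -5.9]
finger_gap: 0.158
grip_force: 53.8
```

send_rows(deltas=[0, -0.005, 0, 0, 0, 0, 0, 0, -0.018, 0, 0, 0, 0, 0, 0, -0.038, 0, 0, 0, 0, 0, 0, -0.06, 0, 0, 0, 0, 0, 0.004, -0.083, 0, 0, 0, 0, 0, 0.012, -0.106, 0, 0, 0, 0, 0, 0.024, -0.13, 0, 0, 0, 0, 0, 0.038, -0.155, 0, 0, 0, 0, 0, 0.052, -0.18, 0, 0, 0, 0, 0, 0.066, -0.205, 0, 0, 0, 0, 0, 0.08, -0.23, 0, 0, 0, 0, 0, 0.094, -0.255, 0, 0, 0, 0, 0, 0.106, -0.278, 0, 0, 0, 0, 0, 0.114, -0.295, 0, 0, 0, 0, 0, 0.117, -0.303, 0, 0, 0, 0, 0, 0.118, -0.305, 0, 0, 0, 0, 0, 0.118, -0.305, 0, 0, 0, 0, 0, 0.118, -0.305, 0, 0, 0, 0, 0])

```text
clock: 28.95
position: [0.5849, -0.2966, 0.238]
eef_rot: [-0.0, 0.018, 1.0, 0.0]
wrist_force: [0.2, -0.1, -5.3]
finger_gap: 0.156
grip_force: 53.8
```

```bash
python3 - <<'E'
from h import *
im,d=avg(4); armz(d); im,d=grab("top","top5")
P=cloud("top",d).reshape(-1,3)
P=P[(abs(P[:,0]-.585)<.13)&(abs(P[:,1]+.3)<.1)&(P[:,2]>.013)&(P[:,2]<.022)]
print("rim y",np.percentile(P[:,1],[1,99]).round(4),"x",np.percentile(P[:,0],[1,99]).round(4))
E
```

```text
29.15 [ 2.4200e-02  9.8300e-02 -5.7263e+00  1.2600e-02  3.3000e-03 -7.7000e-03
  5.8500e-01 -2.9660e-01  2.3820e-01] 0.24
arm top z [0.1846 0.1855 0.1862]
rim y [-0.3593 -0.2254] x [0.4829 0.6852]
```

View pics/top5.png

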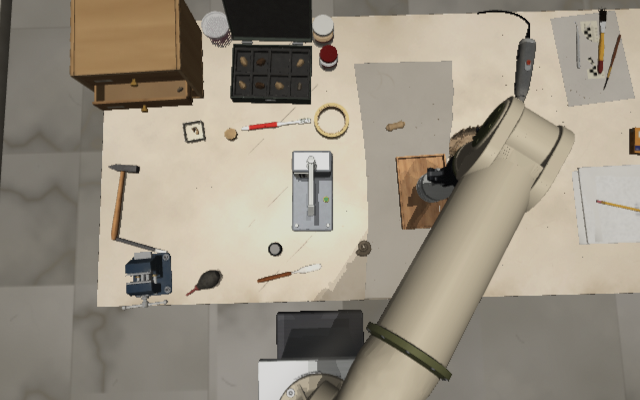

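The top view shows the tin at (430,187) over the tray, with the bystanders undisturbed. Lowering now.

send_rows(deltas=[0, 0.003, -0.005, 0, 0, 0, 0, 0, 0.003, -0.017, 0, 0, 0, 0, 0, 0.003, -0.032, 0, 0, 0, 0, 0, 0.003, -0.047, 0, 0, 0, 0, 0, 0.003, -0.06, 0, 0, 0, 0, 0, 0.003, -0.07, 0, 0, 0, 0, 0, 0.003, -0.077, 0, 0, 0, 0, 0, 0.003, -0.081, 0, 0, 0, 0, 0, 0.003, -0.083, 0, 0, 0, 0, 0, 0.003, -0.084, 0, 0, 0, 0, 0, 0.003, -0.085, 0, 0, 0, 0, 0, 0.003, -0.086, 0, 0, 0, 0, 0, 0.003, -0.087, 0, 0, 0, 0, 0, 0.003, -0.088, 0, 0, 0, 0, 0, 0.003, -0.088, 0, 0, 0, 0])

```text
clock: 30.7
position: [0.5848, -0.2946, 0.1498]
eef_rot: [-0.0, 0.018, 1.0, 0.0]
wrist_force: [-0.1, -0.4, -4.9]
finger_gap: 0.157
grip_force: 53.7
```

```bash
python3 - <<'E'
from h import *
avg(6)
E
```

```text
31.0 [ 1.4530e-01 -3.3720e-01 -5.7458e+00 -1.5000e-03  1.0000e-03  1.6000e-02
  5.8490e-01 -2.9460e-01  1.5000e-01] 0.34
```

Still carrying the full weight, so I'll lower another 1.5 mm in small steps.

send_rows(deltas=[0, 0, -0.0005, 0, 0, 0, 0, 0, 0, -0.001, 0, 0, 0, 0, 0, 0, -0.0015, 0, 0, 0, 0, 0, 0, -0.0015, 0, 0, 0, 0])

```text
clock: 31.4
position: [0.5851, -0.2948, 0.1497]
eef_rot: [0.001, 0.018, 1.0, -0.0]
wrist_force: [-2.4, 1.7, 5.3]
finger_gap: 0.153
grip_force: 55.3
```

```bash
python3 - <<'E'
from h import *
avg(6)
E
```

```text
31.7 [-3.2502e+00  1.8656e+00  5.1995e+00  5.2090e-01  8.5740e-01 -5.0000e-04
  5.8510e-01 -2.9480e-01  1.4970e-01] 0.2
```

send_rows(deltas=[0, 0, 0.0005, 0, 0, 0, 0, 0, 0, 0.0006, 0, 0, 0, 0, 0, 0, 0.0006, 0, 0, 0, 10, 0, 0, 0.0006, 0, 0, 0, 14, 0, 0, 0.0006, 0, 0, 0, 16, 0, 0, 0.0006, 0, 0, 0, 18, 0, 0, 0.0006, 0, 0, 0, 20, 0, 0, 0.0006, 0, 0, 0, 25, 0, 0, 0.0006, 0, 0, 0, 32, 0, 0, 0.0006, 0, 0, 0, 45, 0, 0, 0.0006, 0, 0, 0, 60, 0, 0, 0.0006, 0, 0, 0, 60])

```text
clock: 32.9
position: [0.5849, -0.2946, 0.1491]
eef_rot: [-0.0, 0.018, 1.0, -0.0]
wrist_force: [1.0, 0.7, 0.1]
finger_gap: 0.6
grip_force: 0.0
```

send_rows(deltas=[0, 0, 0.005, 0, 0, 0, 60, 0, 0, 0.02, 0, 0, 0, 60, 0, 0, 0.04, 0, 0, 0, 60, 0, 0, 0.065, 0, 0, 0, 60, 0, 0, 0.09, 0, 0, 0, 60, 0, 0, 0.11, 0, 0, 0, 60, 0, 0, 0.12, 0, 0, 0, 60, 0, 0, 0.12, 0, 0, 0, 60, 0, 0, 0.12, 0, 0, 0, 60])

```text
clock: 33.8
position: [0.5847, -0.2945, 0.2686]
eef_rot: [-0.0, 0.018, 1.0, 0.0]
wrist_force: [0.1, 0.1, -0.7]
finger_gap: 0.596
grip_force: 0.0
```

```bash
python3 - <<'E'
from h import *
im,d=grab("scene","scene6"); armz(d)
P=cloud("scene",d).reshape(-1,3); P=P[(abs(P[:,1]+.295)<.05)&(abs(P[:,0]-.585)<.05)&(abs(P[:,2]-.075)<.006)]
q=P[abs(P[:,2]-np.median(P[:,2]))<.003]; A=np.c_[q[:,:2],np.ones(len(q))]; print("lid",q.mean(0).round(4),len(q),"slope",np.linalg.lstsq(A,q[:,2],rcond=None)[0][:2].round(3))
cv2.imwrite("pics/c7.png",cv2.resize(im[150:400,250:500,::-1],None,fx=2.4,fy=2.4))
s=robot.state(); print(s["clock"],s["position"],s["wrist_force"])
E
```

```text
arm top z [0.1847 0.1853 0.1861]
lid [ 0.5822 -0.2987  0.076 ] 895 slope [0.005 0.005]
33.85 [ 0.58450782 -0.29431566  0.26795454] [ 0.35655149 -1.30935388 -0.3973907 ]
```

View pics/c7.png

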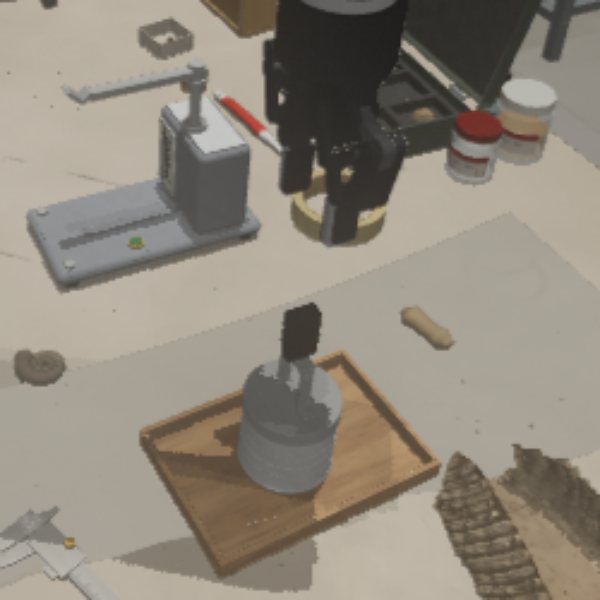

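The tin stands level in the middle of the tray at (290,425), the gripper is clear, and the hook is empty and back at zero. I'm handing in the job.

```bash
python3 -c "
from workcell import robot
print(robot.close_job())"
```

```text
the job is handed in; nothing more can be done
None
```

I weighed the tin at about 5.7 N (0.58 kg), it hung released and still for about 4 s, and it now stands upright in the tray with the hook back at zero; the job is handed in, but no verdict came back.

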